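# Shift board carriers round a sliding test tray and plug in the next board

### The arm

A 6-joint arm with a two-finger parallel gripper is mounted at the origin on a cart in front of the work surface, level with it; the furniture and walls round the work are solid. World frame = base frame: x ahead of the robot, y to its left, z up, the work surface at z = 0. Lengths are in mm, angles in rad, forces in N, time in s.
With the tool pointing down it reaches from about 350 to 775 mm from the base axis. Payload 7.3 kg.
Tool frame: the origin (TCP) lies at the very end of the fingers, on their centre line; the grasp point (between the pads) lies bot.grasp_offset behind it (bot.grasp_offset is the distance from the TCP to the grasp point, in mm); z points along the fingers, y is the line along which they close (so a half turn about z gives the same grasp; the last joint's range is limited). The gripper opens to 92 mm and grips with 3 to 60 N. Pads are 19 mm wide; open, the fingers measure 130 mm over their backs; the gripper's body (75 mm by 190 mm) begins 47 mm behind the grasp point.
Start: joints at [-1.39, 0.342, 1.524, -0, 1.275, -0.146], TCP at [168.555, -497.226, 226.741] pointing down, gripper open.
Joint ranges: [-2.53, 2.53], [-0.77, 2.02], [0.04, 2.7], [-1, 4.14], [0.28, 2.66], [-3.11, 3.11]. Speed limits (rad/s): [2.57, 2.57, 3.14, 3.14, 3.14, 3.14].

### API

Orientations are given as [roll, pitch, yaw] about the fixed x, y, z axes, in that order (R = Rz(yaw) Ry(pitch) Rx(roll)).
In Python, from plant import bot gives the robot as it stands. The module is installed in compiled form; this text tells all that it offers.
- The arm moves only by the shell command python3 -m handwheel 'ROWS'. ROWS is JSON, a list of rows, each an object of numbers: "claw": the finger opening in mm, from 0 to 91.8; "dx", "dy", "dz": the shift along the tool's x, y, z in mm; "rx", "ry", "rz": the turn, a rotation vector about the tool's x, y, z in rad. A call has 1 to 10 rows; each row shifts and turns the commanded pose from where the row before left it, along the tool's axes as they then stand; what a row does not reach is not made up. A row lasts 1/10 s, in which the tool goes at most 50 mm and 8.59 degrees, less where a joint would pass 70% of its speed; a pose out of reach is approached as far as the arm can. A call is refused whole if a number of a shift passes 50 or a number of a turn 0.15, either way. A call with a gripper value outside its range is refused whole. The fingers move at their own pace and stop on an object; the grip force is fixed at half the most. Time passes only in rows, so rows that do not move let the fingers close. It gives the time, the measured TCP pose, the force and the opening at its end, in the units of the state.
- bot.get_obs(): the state, without advancing time (a new reading comes with each control period).
- bot.capture(name): name is "side" or "top"; returns a dict with "frame" (420x560x3 uint8, red, green, blue), "camera_matrix" (3x3 intrinsics, pixels), "view" (4x4, takes a point from world to camera coordinates). Camera axes: x right, y down, z forward; pixel columns grow to the right and rows downward; lengths in mm; the calibration is good to about 2 mm. A picture is of the moment at which its call begins. There is no depth.
- bot.close_job(): hands the job in, once; it reports no verdict.
The state is a dict: "time": time; "joint_positions": joint angles; "dq": joint speeds; "tau": joint torques, N m; "tool_pos": TCP position; "tcp_rot": TCP orientation; "contact_force": force on the tool from outside, world axes, zero at the start; "moment": the same for the moment, N m; "grip_width": finger opening in mm.
Only numpy, scipy, OpenCV 4.12 (cv2) and the standard library are available. Lean on these libraries where they do the work, as an engineer would, in place of code of your own. Each camera call takes 0.05 s, during which the arm holds its last target. There are 200 camera calls.

### The job

The board in the bench tester's connector is finished, and the one with the round knob is next. Slide the carriers about in the tray, using its one empty place, until the round-knob carrier is plugged fully home in the connector under the test head. Carriers may only be slid along the tray floor, never lifted out; push the plug home without forcing it, leave all three carriers flat in the tray, and do not disturb the things lying round the tester.

Things in the scene. Friction and masses are not known exactly. Their poses are not given: they have to be found in the camera images.
- tester: Fixed bench tester, a grey tray 190 x 164 mm. Origin: centre of its underside; x away from the robot, y left, z up. Inner floor at z 5 mm, 174 (x) by 148 mm (y), walls to z 17 mm, no walls between its four places (2 x 2). Columns are centred at y +37 and -37 mm. Carrier centres: near row x -51 to -45 mm, far row about x +37 mm (+41 at most unless plugged in). Near right starts empty.
- connector (a point): Mouth of the connector slot in the far wall of the far left place (tester frame x 87, y 37, z 12 mm): 46 mm wide, 8.5 mm high, for a carrier's tongue. Fully home, the plate's far side rests on this hard face (carrier centre at x +51 mm). A sprung contact resists with 2 to 9 N over the last 6 mm or so; the carrier stays where it is left. Draw a plugged carrier back 12 mm or more before going sideways.
- head (a point): Middle of the lower front edge of the fixed test head, a box that overhangs the far left place. Tester frame: the head fills x 77 to 147, y -5 to 79, z 88 to 154 mm. An upright gripper does not fit in the far row: lean the tool 25 to 40 degrees, fingers pointing away from the robot.
- carrier_round_grip (a point): Grip centre of a carrier: grey plate 72 x 72 x 12 mm, green board on top, flat plug tongue on its far side (38 mm wide, 5 thick, standing out 10). Grip: round black knob 24 mm across, 48 mm tall, upright in the middle of the plate. This point is 36 mm above the tray's inner floor, 24 above the plate. 0.14 to 0.28 kg. Axes as the tester's. Starts near left or far right.
- carrier_bar_a_grip (a point): Grip centre of a carrier: grey plate 72 x 72 x 12 mm, green board on top, flat plug tongue on its far side (38 mm wide, 5 thick, standing out 10). Grip: black bar 24 (x) by 12 mm (y), 48 mm tall, upright in the middle of the plate. This point is 36 mm above the tray's inner floor, 24 above the plate. 0.14 to 0.28 kg. Axes as the tester's. Starts near left or far right.
- carrier_bar_b_grip (a point): Grip centre of a carrier: grey plate 72 x 72 x 12 mm, green board on top, flat plug tongue on its far side (38 mm wide, 5 thick, standing out 10). Grip: black bar 24 (x) by 12 mm (y), 48 mm tall, upright in the middle of the plate. This point is 36 mm above the tray's inner floor, 24 above the plate. 0.14 to 0.28 kg. Axes as the tester's. Starts plugged in, far left.
- carrier_round: The same round-knob carrier; origin at the centre of its underside.
- carrier_bar_a: The same bar carrier; origin at the centre of its underside.
- carrier_bar_b: The same bar carrier; origin at the centre of its underside.
- mini_case: Bystander: flat hinged metal case 71 x 72 x 12 mm, lying right of the tester. Origin at the centre of its underside.
- driver_1: Bystander: small screwdriver 98 mm long, 12 mm thick, lying in front of the tester. Origin at its underside.
- tape_1: Bystander: roll of black tape, 58 mm across, 19 mm high, lying left of the tester. Origin at the centre of its underside.
- usb_stick: Bystander: memory stick 53 mm long, 8 mm high, lying behind the tester. Origin at its underside.
There are look-alikes about, which are no part of the job. Leave any purple look-alike of the carrier_bar_b alone. Leave any purple look-alike of the carrier_round alone.

How it is judged (in metres and radians):
On the way:
1. the finished carrier is unplugged and out of the far left place ((x of carrier_bar_b_grip in the frame of tester below 0 m or y of carrier_bar_b_grip in the frame of tester below 0 m)), for 0.2 s.
At the end, for the whole second after the job is handed in: The round-knob carrier is plugged home in the connector (its centre within 2.2 mm of the hard stop, within 5 mm of the slot's middle sideways, square within 3.4 degrees); all three carriers lie flat and still inside the tray (x of carrier_round_grip in the frame of tester above 0.0488 m and y of carrier_round_grip in the frame of tester between 0.032 and 0.042 m and angle between the x axis of carrier_round_grip and the x axis of tester, either way round below 0.06 rad and angle between each of carrier_round_grip, carrier_bar_a_grip, carrier_bar_b_grip's own z axis and vertical below 0.06 rad and z of each of carrier_round_grip, carrier_bar_a_grip, carrier_bar_b_grip in the frame of tester below 0.044 m and linear speed of each of carrier_round, carrier_bar_a, carrier_bar_b below 0.01 m/s and x of carrier_bar_a_grip in the frame of tester between -0.06 and 0.06 m and y of carrier_bar_a_grip in the frame of tester between -0.05 and 0.05 m and x of carrier_bar_b_grip in the frame of tester between -0.06 and 0.06 m and y of carrier_bar_b_grip in the frame of tester between -0.05 and 0.05 m); the robot touches nothing.
It fails at once if a carrier is lifted more than 9 mm off the tray floor (z of any of carrier_round_grip, carrier_bar_a_grip, carrier_bar_b_grip in the frame of tester above 0.05 m).
It fails at once if a carrier is pressed against the tester with more than 80 N (contact force between any of carrier_round, carrier_bar_a, carrier_bar_b and tester above 80 N).
It fails at once if a thing lying round the tester is shifted more than 20 mm (distance of any of mini_case, driver_1, tape_1, usb_stick from where it was at the start of the episode above 0.02 m).
It also fails if it takes over 61 s, if anything falls off the work surface, if the arm or the gripper's body presses on something with over 40 N, if the wrist force passes 120 N, or if a joint passes its speed limit or range.

## Working session

There is one attempt and no reset: what is moved stays moved. The work goes in short steps, Python scripts to look and compute and a shell command to move; the robot and the scene stay as the last step left them, time stands still between calls to the robot, and variables do not carry over. Pictures are saved under pics/ and viewed, on a budget of 10 in all, crops included, one or two more only if the job needs it, and the job is handed in when it is done.

```bash
mkdir -p pics; python3 - <<'E'
from plant import bot
import cv2,numpy as np
o=bot.get_obs(); print({k:np.round(v,3).tolist() for k,v in o.items()}, bot.grasp_offset)
for n in("top","side"):
    c=bot.capture(n); cv2.imwrite(f"pics/{n}0.png",c["frame"][:,:,::-1]); print(n,c["camera_matrix"].round(1).tolist(),c["view"].round(3).tolist())
E
```

```text
{'time': 0.0, 'joint_positions': [-1.39, 0.343, 1.525, -0.0, 1.275, -0.146], 'dq': [0.001, -0.001, 0.0, 0.0, -0.001, 0.002], 'tau': [-0.002, -43.125, -24.422, 0.072, 0.056, -0.0], 'tool_pos': [168.48, -496.794, 226.049], 'tcp_rot': [-3.14, -0.0, 0.327], 'contact_force': [1.18, 0.01, -0.086], 'moment': [0.01, 0.071, 0.006], 'grip_width': 91.695} 18.8
top [[506.0, 0.0, 280.8], [0.0, 506.0, 210.6], [0.0, 0.0, 1.0]] [[-0.011, -1.0, 0.013, 79.62], [-0.992, 0.009, -0.124, 567.444], [0.124, -0.015, -0.992, 870.498], [0.0, 0.0, 0.0, 1.0]]
side [[424.4, 0.0, 275.7], [0.0, 424.4, 209.4], [0.0, 0.0, 1.0]] [[0.999, 0.033, 0.017, -591.228], [0.034, -0.625, -0.78, 98.731], [-0.015, 0.78, -0.626, 847.635], [0.0, 0.0, 0.0, 1.0]]
```

View pics/top0.png

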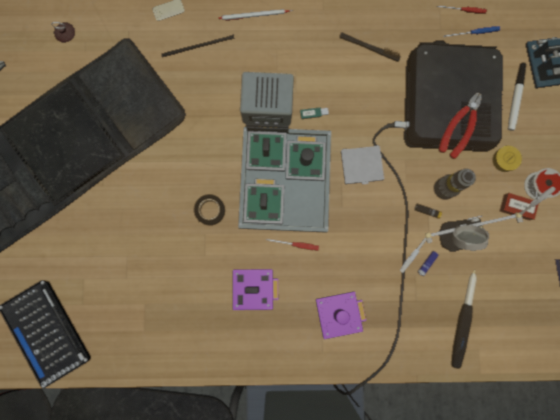

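View pics/side0.png

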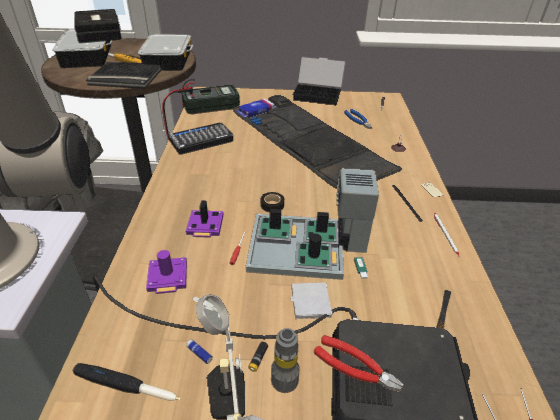

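The top view is oriented with +x up and +y left.

- **Round-knob candidates:** the black knob on a green board at far right, top (307,158), and a purple look-alike at (342,316).
- **Bar candidates:** green far left (266,148), which is carrier B, green near left (264,203), which is carrier A, and a purple look-alike at (252,290).
- **Empty place:** near right, about (307,205).

I choose the green one at (307,158) and will check it in a close crop.

```bash
python3 - <<'E'
import cv2,numpy as np
a=cv2.imread("pics/top0.png")[60:245,220:350]; b=cv2.imread("pics/side0.png")[160:285,235:390]
a=cv2.resize(a,None,fx=3.2,fy=3.2,interpolation=cv2.INTER_CUBIC); b=cv2.resize(b,None,fx=2.4,fy=2.4,interpolation=cv2.INTER_CUBIC)
h=np.zeros((600,800,3),np.uint8); h[:a.shape[0],:a.shape[1]]=a; h[:b.shape[0],420:420+b.shape[1]]=b
cv2.imwrite("pics/crop1.png",h)
E
```

```text
(no output)
```

View pics/crop1.png

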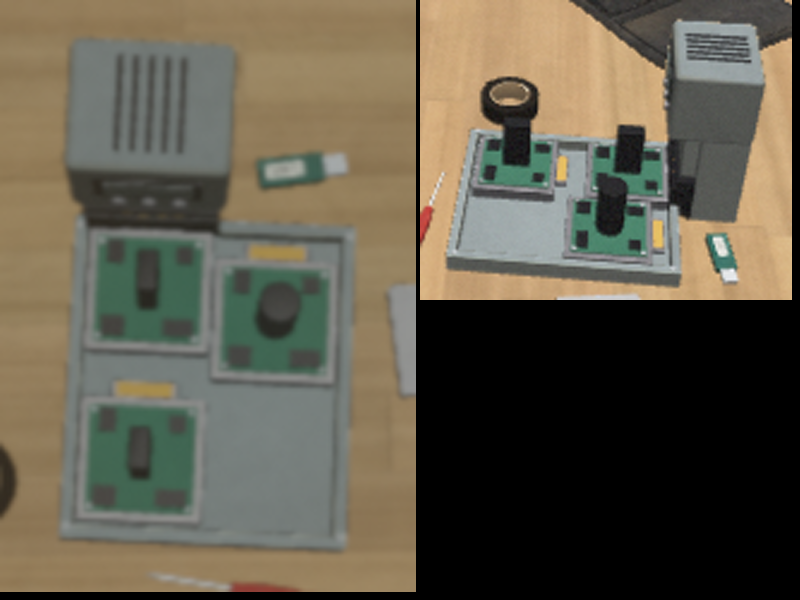

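The crop confirms it. The round black knob is far right (crop 277,308), bar B is plugged in far left under the head (147,277), bar A is near left (140,450), and near right is empty. Next I measure the boards in both views and the tray rim corners.

```bash
cat > h.py <<'E'
from plant import bot
import cv2,numpy as np
def ray(c,uv,z):
    K,V=c["camera_matrix"],c["view"]; R,t=V[:3,:3],V[:3,3]
    o=-R.T@t; d=R.T@np.linalg.inv(K)@np.array([uv[0],uv[1],1.]); return o+d*(z-o[2])/d[2]
def boards(c,zs=18):
    hsv=cv2.cvtColor(c["frame"],cv2.COLOR_RGB2HSV)
    m=cv2.inRange(hsv,(65,60,40),(90,255,255)); m=cv2.morphologyEx(m,cv2.MORPH_CLOSE,np.ones((3,3)))
    out=[]
    for k in cv2.findContours(m,cv2.RETR_EXTERNAL,cv2.CHAIN_APPROX_NONE)[0]:
        if cv2.contourArea(k)<300: continue
        w=np.array([ray(c,p[0],zs)[:2] for p in k],np.float32)
        r=cv2.minAreaRect(w); out.append((k.mean((0,1)).round(),np.round(r[0],1),np.round(r[1],1),round(r[2]%90,2)))
    return out
E
python3 - <<'E'
from h import *
for n in("top","side"):
    c=bot.capture(n)
    for b in boards(c): print(n,*b)
    if n=="top":
        for q in [(62,540),(345,548),(354,228),(78,218)]: print("rim",q,ray(c,(220+q[0]/3.2,60+q[1]/3.2),17).round(1))
E
```

```text
top [264. 204.] [584.6 104.8] [58.9 59.3] 87.0
top [307. 159.] [664.3  26.9] [57.5 60. ] 88.8
top [266. 152.] [682.8  99.6] [59.2 58.7] 89.34
rim (62, 540) [538. 149.  17.]
rim (345, 548) [531.8 -11.6  17. ]
rim (354, 228) [718.6 -21.1  17. ]
rim (78, 218) [725.8 139.5  17. ]
side [312. 254.] [665.1  28.7] [61.9 59.8] 86.41
side [275. 227.] [585.4 105.8] [60.2 61.7] 88.11
```

Ray cast: the tester centre is about (630.3, 65.6) with yaw about -0.048. A, B and round sit at tester x of about -47, 51 and 36, which agrees with the description. I'll move toward the near row with yaw aligned and lean 30°.

```bash
cat > d.py <<'E'
# usage: d.py gx gy gz [lean_deg]: tool-axis step from measured pose to grasp point (tester frame) 
import sys; from h import *
from scipy.spatial.transform import Rotation as Ro
C=np.array([630.3,65.6,0]); TH=-0.048
try: C[0],C[1],TH=np.loadtxt("cal.txt")
except OSError: pass
T=Ro.from_euler('z',TH); o=bot.get_obs()
R=Ro.from_euler('xyz',o["tcp_rot"]); p=np.array(o["tool_pos"]); go=bot.grasp_offset
g=T.inv().apply(p-R.apply([0,0,go])-C)
print("t",round(o["time"],2),"grasp in tester",g.round(1),"F(tester)",T.inv().apply(o["contact_force"]).round(1),"w",round(o["grip_width"],1))
if len(sys.argv)>3:
    a=[float(v) for v in sys.argv[1:]]; lean=a[3] if len(a)>3 else 30
    Rt=Ro.from_euler('xyz',[np.pi,-np.radians(lean),TH])
    tgt=C+T.apply(a[:3])+Rt.apply([0,0,go])
    print("turn",(R.inv()*Rt).as_rotvec().round(3),"step now-axes",R.inv().apply(tgt-p).round(1),"step target-axes",Rt.inv().apply(tgt-p).round(1))
E
python3 -m handwheel '[{"rz":0.125,"claw":50},{"rz":0.125},{"rz":0.125},{"dx":24,"dy":-39},{"dx":24,"dy":-39},{"dx":24,"dy":-39},{"dx":24,"dy":-39},{"dx":24,"dy":-39},{"dx":24,"dy":-39},{"dx":24,"dy":-39}]'
python3 d.py -47.5 37 140
```

```text
t 0.2 grasp in tester [-434.3 -584.1  245.1] F(tester) [-0.8 -0.8  0.7] w 91.9
turn [-0.099  0.517  0.366] step now-axes [ 596.  -432.8  103.1] step target-axes [ 291.8 -621.1  286.9]invalid input at $[0]: expected keys claw, dx, dy, dz, rx, ry, rz
```

Each row apparently needs all seven keys.

```bash

python3 -m handwheel '[{"claw":50,"dx":0,"dy":0,"dz":0,"rx":0,"ry":0,"rz":0.125},{"claw":50,"dx":0,"dy":0,"dz":0,"rx":0,"ry":0,"rz":0.125},{"claw":50,"dx":0,"dy":0,"dz":0,"rx":0,"ry":0,"rz":0.125},{"claw":50,"dx":24,"dy":-39,"dz":0,"rx":0,"ry":0,"rz":0},{"claw":50,"dx":24,"dy":-39,"dz":0,"rx":0,"ry":0,"rz":0},{"claw":50,"dx":24,"dy":-39,"dz":0,"rx":0,"ry":0,"rz":0},{"claw":50,"dx":24,"dy":-39,"dz":0,"rx":0,"ry":0,"rz":0},{"claw":50,"dx":24,"dy":-39,"dz":0,"rx":0,"ry":0,"rz":0},{"claw":50,"dx":24,"dy":-39,"dz":0,"rx":0,"ry":0,"rz":0},{"claw":50,"dx":24,"dy":-39,"dz":0,"rx":0,"ry":0,"rz":0}]'
python3 d.py -47.5 37 140
```

```text
time: 1.2
tool_pos: [350.2, -231.0, 226.8]
tcp_rot: [3.141, -0.0, -0.049]
contact_force: [0.0, -0.7, 0.3]
grip_width: 50.2
t 1.2 grasp in tester [-265.6 -309.7  245.6] F(tester) [ 0.1 -0.7  0.3] w 50.2
turn [ 0.     0.523 -0.001] step now-axes [ 227.2 -346.9  103.1] step target-axes [ 145.5 -346.7  203. ]
```

```bash

python3 -m handwheel '[{"claw":50,"dx":25,"dy":-38,"dz":0,"rx":0,"ry":0,"rz":0},{"claw":50,"dx":30,"dy":-38,"dz":0,"rx":0,"ry":0,"rz":0},{"claw":50,"dx":30,"dy":-38,"dz":0,"rx":0,"ry":0,"rz":0},{"claw":50,"dx":30,"dy":-38,"dz":0,"rx":0,"ry":0,"rz":0},{"claw":50,"dx":30,"dy":-38,"dz":0,"rx":0,"ry":0,"rz":0},{"claw":50,"dx":30,"dy":-38,"dz":0,"rx":0,"ry":0,"rz":0},{"claw":50,"dx":0,"dy":-30,"dz":0,"rx":0,"ry":0.13,"rz":0},{"claw":50,"dx":0,"dy":-30,"dz":0,"rx":0,"ry":0.13,"rz":0},{"claw":50,"dx":0,"dy":-30,"dz":0,"rx":0,"ry":0.13,"rz":0},{"claw":50,"dx":0,"dy":-29,"dz":0,"rx":0,"ry":0.13,"rz":0}]'
python3 d.py -47.5 37 100
```

```text
time: 2.2
tool_pos: [540.9, 107.0, 227.2]
tcp_rot: [-3.14, -0.526, -0.048]
contact_force: [0.5, -0.9, -0.9]
grip_width: 49.6
t 2.2 grasp in tester [-100.7   37.   243.5] F(tester) [ 0.5 -0.9 -0.9] w 49.6
turn [-0.002 -0.002 -0.   ] step now-axes [-26.1   0.3 150.8] step target-axes [-25.7   0.  150.9]
```

```bash

python3 -m handwheel '[{"claw":50,"dx":-7,"dy":0,"dz":38,"rx":0,"ry":0,"rz":0},{"claw":50,"dx":-7,"dy":0,"dz":38,"rx":0,"ry":0,"rz":0},{"claw":50,"dx":-6,"dy":0,"dz":38,"rx":0,"ry":0,"rz":0},{"claw":50,"dx":-6,"dy":0,"dz":37,"rx":0,"ry":0,"rz":0},{"claw":50,"dx":0,"dy":0,"dz":0,"rx":0,"ry":0,"rz":0}]'
python3 d.py -47.5 37 46
python3 - <<'E'
from h import *
c=bot.capture("top"); d=bot.capture("side")
a=cv2.resize(c["frame"][120:245,220:345],(400,400)); b=cv2.resize(d["frame"][160:285,235:360],(400,400))
cv2.imwrite("pics/pre.png",np.hstack([a,b])[:,:,::-1])
E
```

```text
time: 2.7
tool_pos: [598.1, 105.8, 89.6]
tcp_rot: [3.134, -0.495, -0.048]
contact_force: [-0.1, 0.6, -0.4]
grip_width: 50.6
t 2.7 grasp in tester [-43.1  38.7 106.2] F(tester) [-0.2  0.6 -0.4] w 50.6
turn [0.008 0.028 0.   ] step now-axes [-32.    1.2  50.8] step target-axes [-33.4   1.6  49.9]
```

View pics/pre.png

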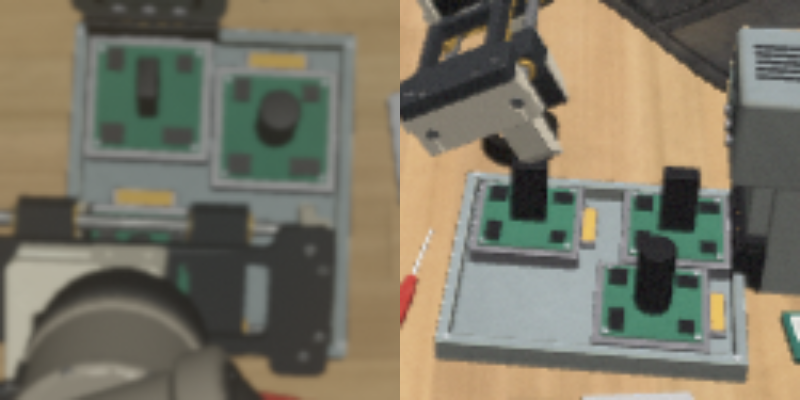

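The gripper is above and straddling bar A, with the bar at crop right (530,190) under the fingers. I descend and close.

```bash

python3 -m handwheel '[{"claw":50,"dx":-8,"dy":0.5,"dz":10,"rx":0.008,"ry":0.028,"rz":0},{"claw":50,"dx":-9,"dy":0.5,"dz":14,"rx":0,"ry":0,"rz":0},{"claw":50,"dx":-9,"dy":0.6,"dz":14,"rx":0,"ry":0,"rz":0},{"claw":50,"dx":-7,"dy":0,"dz":12,"rx":0,"ry":0,"rz":0},{"claw":50,"dx":0,"dy":0,"dz":0,"rx":0,"ry":0,"rz":0},{"claw":50,"dx":0,"dy":0,"dz":0,"rx":0,"ry":0,"rz":0}]'
python3 d.py -47.5 37 46
```

```text
time: 3.4
tool_pos: [607.3, 113.6, 63.8]
tcp_rot: [3.12, -0.473, -0.048]
contact_force: [0.0, 0.2, -0.4]
grip_width: 49.9
t 3.4 grasp in tester [-33.9  47.2  80.5] F(tester) [ 0.   0.2 -0.4] w 49.9
turn [0.022 0.051 0.   ] step now-axes [-26.9   9.3  24.7] step target-axes [-28.1   9.8  23.1]
```

```bash
python3 -c "
from plant import bot
o=bot.get_obs();print([round(float(v),3) for v in o['joint_positions']])"
```

```text
[0.109, 0.528, 1.882, -0.34, 0.283, 2.039]
```

Joint 5 hits its lower limit, so a 30° lean isn't reachable this close. I'll go upright for the near row.

```bash

python3 -m handwheel '[{"claw":50,"dx":0,"dy":0,"dz":-20,"rx":0,"ry":0,"rz":0},{"claw":50,"dx":0,"dy":0,"dz":-20,"rx":0,"ry":-0.12,"rz":0},{"claw":50,"dx":0,"dy":0,"dz":0,"rx":0,"ry":-0.12,"rz":0},{"claw":50,"dx":0,"dy":0,"dz":0,"rx":0,"ry":-0.12,"rz":0},{"claw":50,"dx":0,"dy":0,"dz":0,"rx":0,"ry":-0.11,"rz":0},{"claw":50,"dx":0,"dy":0,"dz":0,"rx":0,"ry":0,"rz":0}]'
python3 d.py -47.5 37 46 0
```

```text
time: 4.0
tool_pos: [591.9, 114.4, 99.7]
tcp_rot: [3.122, -0.008, -0.06]
contact_force: [0.8, -0.1, 0.0]
grip_width: 49.9
t 4.0 grasp in tester [-40.9  47.3 118.5] F(tester) [ 0.8 -0.1  0. ] w 49.9
turn [ 0.02  -0.008 -0.012] step now-axes [-7.2  8.6 72.6] step target-axes [-6.8  9.9 72.5]
```

```bash

python3 -m handwheel '[{"claw":50,"dx":-7,"dy":10,"dz":3,"rx":0.02,"ry":-0.008,"rz":-0.012},{"claw":50,"dx":0,"dy":0,"dz":0,"rx":0,"ry":0,"rz":0},{"claw":50,"dx":0,"dy":0,"dz":35,"rx":0,"ry":0,"rz":0},{"claw":50,"dx":0,"dy":0,"dz":34,"rx":0,"ry":0,"rz":0},{"claw":50,"dx":0,"dy":0,"dz":0,"rx":0,"ry":0,"rz":0}]'
python3 d.py -47.5 37 46 0
```

```text
time: 4.5
tool_pos: [578.2, 105.5, 23.8]
tcp_rot: [3.14, 0.009, -0.047]
contact_force: [0.1, -0.9, 0.3]
grip_width: 50.1
t 4.5 grasp in tester [-53.7  37.4  42.6] F(tester) [ 0.2 -0.9  0.3] w 50.1
turn [0.001 0.009 0.001] step now-axes [ 6.4  0.4 -3.5] step target-axes [ 6.4  0.3 -3.4]
```

```bash

python3 -m handwheel '[{"claw":50,"dx":6.4,"dy":0,"dz":-3.4,"rx":0,"ry":0.009,"rz":0},{"claw":50,"dx":0,"dy":0,"dz":0,"rx":0,"ry":0,"rz":0},{"claw":5,"dx":0,"dy":0,"dz":0,"rx":0,"ry":0,"rz":0},{"claw":5,"dx":0,"dy":0,"dz":0,"rx":0,"ry":0,"rz":0},{"claw":5,"dx":0,"dy":0,"dz":0,"rx":0,"ry":0,"rz":0},{"claw":5,"dx":0,"dy":0,"dz":0,"rx":0,"ry":0,"rz":0},{"claw":5,"dx":0,"dy":0,"dz":0,"rx":0,"ry":0,"rz":0}]'
python3 d.py -49 -37 46 0
```

```text
time: 5.2
tool_pos: [588.3, 105.1, 31.0]
tcp_rot: [3.142, -0.007, -0.047]
contact_force: [0.5, 0.0, -0.2]
grip_width: 14.6
t 5.2 grasp in tester [-44.   37.4  49.8] F(tester) [ 0.5  0.1 -0.2] w 14.6
turn [ 0.    -0.007  0.001] step now-axes [-5.2 74.4  3.8] step target-axes [-5.1 74.4  3.8]
```

```bash

python3 -m handwheel '[{"claw":5,"dx":0,"dy":0,"dz":0,"rx":0,"ry":0,"rz":0},{"claw":5,"dx":0,"dy":0,"dz":0,"rx":0,"ry":0,"rz":0}]'
python3 d.py -49 -37 46 0
```

```text
time: 5.4
tool_pos: [588.3, 105.1, 31.0]
tcp_rot: [-3.142, -0.007, -0.047]
contact_force: [-0.4, 0.6, 1.6]
grip_width: 11.7
t 5.4 grasp in tester [-44.   37.5  49.8] F(tester) [-0.4  0.6  1.6] w 11.7
turn [-0.    -0.007  0.001] step now-axes [-5.2 74.5  3.8] step target-axes [-5.1 74.5  3.8]
```

```bash

python3 -m handwheel '[{"claw":5,"dx":-2.5,"dy":5,"dz":0,"rx":0,"ry":0,"rz":0},{"claw":5,"dx":0,"dy":12,"dz":0,"rx":0,"ry":0,"rz":0},{"claw":5,"dx":0,"dy":12,"dz":0,"rx":0,"ry":0,"rz":0},{"claw":5,"dx":0,"dy":12,"dz":0,"rx":0,"ry":0,"rz":0},{"claw":5,"dx":0,"dy":12,"dz":0,"rx":0,"ry":0,"rz":0},{"claw":5,"dx":0,"dy":12,"dz":0,"rx":0,"ry":0,"rz":0},{"claw":5,"dx":0,"dy":6,"dz":0,"rx":0,"ry":0,"rz":0},{"claw":5,"dx":0,"dy":3.5,"dz":0,"rx":0,"ry":0,"rz":0},{"claw":5,"dx":0,"dy":0,"dz":0,"rx":0,"ry":0,"rz":0}]'
python3 d.py -49 -37 46 0
```

```text
time: 6.3
tool_pos: [582.5, 31.4, 31.1]
tcp_rot: [-3.14, -0.008, -0.048]
contact_force: [1.6, 4.7, 2.4]
grip_width: 11.7
t 6.3 grasp in tester [-46.3 -36.5  49.9] F(tester) [1.4 4.7 2.4] w 11.7
turn [-0.002 -0.008 -0.   ] step now-axes [-2.9  0.6  3.9] step target-axes [-2.9  0.6  3.9]
```

```bash

python3 -m handwheel '[{"claw":5,"dx":-1,"dy":0.7,"dz":0,"rx":0,"ry":0,"rz":0},{"claw":5,"dx":-1,"dy":0.5,"dz":0,"rx":0,"ry":0,"rz":0},{"claw":5,"dx":0,"dy":0,"dz":0,"rx":0,"ry":0,"rz":0}]'
python3 d.py -49 -37 46 0
```

```text
time: 6.6
tool_pos: [582.2, 31.3, 31.4]
tcp_rot: [-3.139, -0.012, -0.048]
contact_force: [5.6, 8.7, -1.5]
grip_width: 11.9
t 6.6 grasp in tester [-46.7 -36.6  50.2] F(tester) [ 5.1  9.  -1.5] w 11.9
turn [-0.003 -0.012  0.   ] step now-axes [-2.6  0.5  4.2] step target-axes [-2.6  0.5  4.2]
```

```bash
echo "630.3 67.0 -0.048" > cal.txt
python3 -m handwheel '[{"claw":40,"dx":1,"dy":-0.7,"dz":0,"rx":0,"ry":0,"rz":0},{"claw":40,"dx":0,"dy":0,"dz":0,"rx":0,"ry":0,"rz":0},{"claw":40,"dx":0,"dy":0,"dz":0,"rx":0,"ry":0,"rz":0},{"claw":40,"dx":0,"dy":0,"dz":-20,"rx":0,"ry":0,"rz":0},{"claw":40,"dx":0,"dy":0,"dz":-40,"rx":0,"ry":0,"rz":0},{"claw":40,"dx":-20,"dy":0,"dz":-40,"rx":0,"ry":0,"rz":0},{"claw":40,"dx":-40,"dy":0,"dz":-20,"rx":0,"ry":0,"rz":0},{"claw":40,"dx":-40,"dy":0,"dz":0,"rx":0,"ry":0,"rz":0},{"claw":40,"dx":0,"dy":0,"dz":0,"rx":0,"ry":0,"rz":0}]'
python3 d.py 51 36 48 30
python3 - <<'E'
from h import *
for n in("top","side"):
    c=bot.capture(n); cv2.imwrite(f"pics/{n}1.png",c["frame"][:,:,::-1])
    for b in boards(c): print(n,*b)
E
```

```text
time: 7.5
tool_pos: [474.8, 35.4, 150.0]
tcp_rot: [3.141, -0.002, -0.047]
contact_force: [0.3, -0.8, -0.1]
grip_width: 39.9
t 7.5 grasp in tester [-153.9  -39.   168.8] F(tester) [ 0.4 -0.8 -0.1] w 39.9
turn [-0.     0.522  0.001] step now-axes [214.1 -74.8 118.6] step target-axes [126.4 -75.  209.5]
top [306. 159.] [664.3  26.9] [57.5 60. ] 88.8
top [265. 152.] [682.8  99.6] [59.2 58.7] 89.34
side [313. 253.] [664.9  28.7] [61.9 60.1] 86.41
side [270. 252.] [579.4  31.6] [61.  61.8] 87.2
```

```bash

python3 -m handwheel '[{"claw":40,"dx":32,"dy":-15,"dz":0,"rx":0,"ry":0,"rz":0},{"claw":40,"dx":32,"dy":-15,"dz":0,"rx":0,"ry":0,"rz":0},{"claw":40,"dx":32,"dy":-15,"dz":5,"rx":0,"ry":0,"rz":0},{"claw":40,"dx":32,"dy":-15,"dz":5,"rx":0,"ry":0,"rz":0},{"claw":40,"dx":32,"dy":-15,"dz":5,"rx":0,"ry":0,"rz":0},{"claw":40,"dx":0,"dy":0,"dz":0,"rx":0,"ry":0.13,"rz":0},{"claw":40,"dx":0,"dy":0,"dz":0,"rx":0,"ry":0.13,"rz":0},{"claw":40,"dx":0,"dy":0,"dz":0,"rx":0,"ry":0.13,"rz":0},{"claw":40,"dx":0,"dy":0,"dz":0,"rx":0,"ry":0.13,"rz":0},{"claw":40,"dx":0,"dy":0,"dz":0,"rx":0,"ry":0,"rz":0}]'
python3 d.py 51 36 48 30;python3 -c "
from plant import bot
o=bot.get_obs();print([round(float(v),3) for v in o['joint_positions']])"
```

```text
time: 8.6
tool_pos: [640.0, 102.6, 132.7]
tcp_rot: [3.14, -0.521, -0.045]
contact_force: [0.6, 0.6, -0.9]
grip_width: 40.2
t 8.6 grasp in tester [ -1.4  36.  149. ] F(tester) [ 0.6  0.7 -0.9] w 40.2
turn [0.    0.003 0.002] step now-axes [ -4.7  -0.  113.7] step target-axes [ -5.1   0.  113.6]
[0.07, 0.446, 1.79, -0.154, 0.392, 1.813]
```

```bash

python3 -m handwheel '[{"claw":40,"dx":-2,"dy":0,"dz":20,"rx":0,"ry":0,"rz":0.002},{"claw":40,"dx":-2,"dy":0,"dz":25,"rx":0,"ry":0,"rz":0},{"claw":40,"dx":-1,"dy":0,"dz":25,"rx":0,"ry":0,"rz":0},{"claw":40,"dx":0,"dy":0,"dz":25,"rx":0,"ry":0,"rz":0},{"claw":40,"dx":0,"dy":0,"dz":0,"rx":0,"ry":0,"rz":0},{"claw":40,"dx":0,"dy":0,"dz":0,"rx":0,"ry":0,"rz":0},{"claw":40,"dx":0,"dy":0,"dz":0,"rx":0,"ry":0,"rz":0}]'
python3 d.py 51 36 48 30;python3 -c "
from h import *
o=bot.get_obs();print([round(float(v),3) for v in o['joint_positions']])
c=bot.capture('side')['frame'][150:275,240:390]; cv2.imwrite('pics/b1.png',cv2.resize(c,None,fx=4,fy=4)[:,:,::-1])"
```

```text
time: 9.3
tool_pos: [690.6, 101.2, 56.4]
tcp_rot: [3.14, -0.52, -0.05]
contact_force: [-0.6, 0.2, -0.1]
grip_width: 39.8
t 9.3 grasp in tester [49.3 37.1 72.7] F(tester) [-0.6  0.2 -0.1] w 39.8
turn [ 0.002  0.004 -0.001] step now-axes [-10.7   1.   22.3] step target-axes [-10.8   1.1  22.3]
[0.062, 0.633, 1.711, -0.203, 0.285, 1.862]
```

View pics/b1.png

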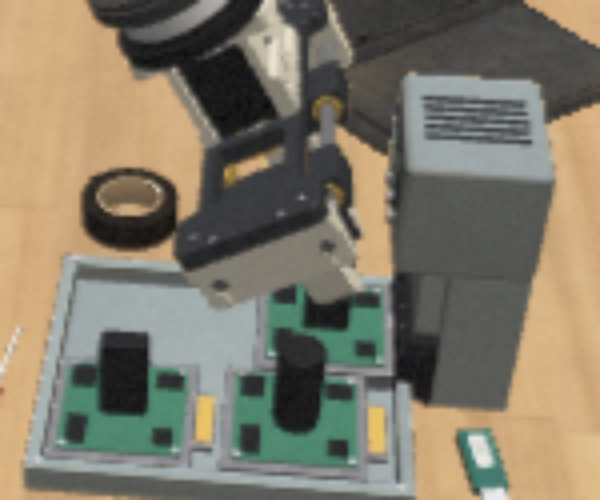

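The fingers straddle bar B (crop 325,315) without touching, but joint 5 is at its limit again at 30°. I'll use a 25° lean.

```bash

python3 -m handwheel '[{"claw":40,"dx":-2,"dy":0,"dz":-8,"rx":0,"ry":-0.08,"rz":0},{"claw":40,"dx":0,"dy":0,"dz":0,"rx":0,"ry":0,"rz":0},{"claw":40,"dx":0,"dy":0,"dz":0,"rx":0,"ry":0,"rz":0}]'
python3 d.py 49 36 48 25
```

```text
time: 9.65
tool_pos: [684.9, 101.6, 62.6]
tcp_rot: [3.14, -0.443, -0.05]
contact_force: [-0.2, 1.0, -0.6]
grip_width: 39.8
t 9.65 grasp in tester [44.8 37.2 79.6] F(tester) [-0.3  1.  -0.6] w 39.8
turn [ 0.002 -0.007 -0.002] step now-axes [-9.9  1.1 30.4] step target-axes [-9.7  1.2 30.4]
```

```bash

python3 -m handwheel '[{"claw":40,"dx":-4,"dy":1.2,"dz":10,"rx":0,"ry":-0.007,"rz":-0.002},{"claw":40,"dx":-3,"dy":0,"dz":10,"rx":0,"ry":0,"rz":0},{"claw":40,"dx":-3,"dy":0,"dz":10,"rx":0,"ry":0,"rz":0},{"claw":40,"dx":0,"dy":0,"dz":0,"rx":0,"ry":0,"rz":0},{"claw":40,"dx":0,"dy":0,"dz":0,"rx":0,"ry":0,"rz":0}]'
python3 d.py 49 36 48 25;python3 -c "
from h import *
o=bot.get_obs();print([round(float(v),3) for v in o['joint_positions']])"
```

```text
time: 10.15
tool_pos: [687.3, 100.2, 28.9]
tcp_rot: [3.139, -0.431, -0.047]
contact_force: [0.1, 0.1, 0.6]
grip_width: 39.9
t 10.15 grasp in tester [47.5 36.  46. ] F(tester) [0.1 0.1 0.6] w 39.9
turn [0.002 0.005 0.001] step now-axes [ 2.3 -0.1 -1.2] step target-axes [ 2.3 -0.1 -1.2]
[0.055, 0.683, 1.658, -0.123, 0.375, 1.779]
```

```bash

python3 -m handwheel '[{"claw":5,"dx":0,"dy":0,"dz":0,"rx":0,"ry":0,"rz":0},{"claw":5,"dx":0,"dy":0,"dz":0,"rx":0,"ry":0,"rz":0},{"claw":5,"dx":0,"dy":0,"dz":0,"rx":0,"ry":0,"rz":0},{"claw":5,"dx":0,"dy":0,"dz":0,"rx":0,"ry":0,"rz":0},{"claw":5,"dx":0,"dy":0,"dz":0,"rx":0,"ry":0,"rz":0},{"claw":5,"dx":0,"dy":0,"dz":0,"rx":0,"ry":0,"rz":0},{"claw":5,"dx":-1.8,"dy":0,"dz":-0.8,"rx":0,"ry":0,"rz":0},{"claw":5,"dx":-1.8,"dy":0,"dz":-0.8,"rx":0,"ry":0,"rz":0},{"claw":5,"dx":-1.8,"dy":0,"dz":-0.8,"rx":0,"ry":0,"rz":0}]'
python3 d.py 33 36.5 46 25
```

```text
time: 11.05
tool_pos: [682.3, 100.4, 30.3]
tcp_rot: [3.14, -0.434, -0.048]
contact_force: [1.3, -0.5, 2.1]
grip_width: 11.8
t 11.05 grasp in tester [42.4 35.8 47.4] F(tester) [ 1.4 -0.4  2.1] w 11.8
turn [0.002 0.002 0.   ] step now-axes [-9.1 -0.7 -2.7] step target-axes [-9.1 -0.7 -2.7]
```

```bash

python3 -m handwheel '[{"claw":5,"dx":-3,"dy":0,"dz":-1,"rx":0,"ry":0,"rz":0},{"claw":5,"dx":-3,"dy":0,"dz":-1,"rx":0,"ry":0,"rz":0},{"claw":5,"dx":-3,"dy":0,"dz":-1,"rx":0,"ry":0,"rz":0},{"claw":5,"dx":-3,"dy":-0.7,"dz":-1.4,"rx":0,"ry":0,"rz":0},{"claw":5,"dx":-3,"dy":0,"dz":-1.4,"rx":0,"ry":0,"rz":0},{"claw":5,"dx":0,"dy":0,"dz":0,"rx":0,"ry":0,"rz":0}]'
python3 d.py -49 36.5 46 25;python3 -c "
from h import *
o=bot.get_obs();print([round(float(v),3) for v in o['joint_positions']])"
```

```text
time: 11.65
tool_pos: [666.8, 102.1, 30.3]
tcp_rot: [3.14, -0.436, -0.047]
contact_force: [1.8, 0.4, 7.3]
grip_width: 11.8
t 11.65 grasp in tester [26.8 36.8 47.4] F(tester) [1.8 0.5 7.3] w 11.8
turn [0.001 0.    0.001] step now-axes [-69.3   0.3 -30.8] step target-axes [-69.3   0.3 -30.8]
[0.061, 0.655, 1.72, -0.144, 0.336, 1.805]
```

```bash

python3 -m handwheel '[{"claw":40,"dx":0,"dy":0,"dz":0,"rx":0,"ry":0,"rz":0},{"claw":40,"dx":0,"dy":0,"dz":0,"rx":0,"ry":0,"rz":0},{"claw":40,"dx":0,"dy":0,"dz":0,"rx":0,"ry":0,"rz":0},{"claw":40,"dx":-2,"dy":0,"dz":0,"rx":0,"ry":-0.12,"rz":0},{"claw":40,"dx":-2,"dy":0,"dz":0,"rx":0,"ry":-0.12,"rz":0},{"claw":40,"dx":-1,"dy":0,"dz":0,"rx":0,"ry":-0.1,"rz":0},{"claw":40,"dx":0,"dy":0,"dz":0,"rx":0,"ry":-0.07,"rz":0},{"claw":40,"dx":0,"dy":0,"dz":0,"rx":0,"ry":0,"rz":0},{"claw":40,"dx":0,"dy":0,"dz":0,"rx":0,"ry":0,"rz":0}]'
python3 d.py 30 36.5 46 1;python3 -c "
from h import *
o=bot.get_obs();print([round(float(v),3) for v in o['joint_positions']])
c=bot.capture('side')
for b in boards(c): print(*b)"
```

```text
time: 12.55
tool_pos: [660.4, 102.2, 26.1]
tcp_rot: [3.139, -0.022, -0.048]
contact_force: [0.2, -0.4, -0.7]
grip_width: 39.6
t 12.55 grasp in tester [28.  36.6 44.8] F(tester) [ 0.2 -0.4 -0.7] w 39.6
turn [ 0.002 -0.004 -0.   ] step now-axes [ 2.   0.1 -1.1] step target-axes [ 2.   0.1 -1.1]
[0.041, 0.784, 1.335, -0.005, 1.001, 1.662]
[313. 253.] [665.8  28.6] [61.7 61.9] 86.76
[270. 252.] [579.7  31.5] [61.  61.2] 87.38
```

```bash

python3 -m handwheel '[{"claw":5,"dx":1,"dy":0,"dz":-1,"rx":0,"ry":0,"rz":0},{"claw":5,"dx":0,"dy":0,"dz":0,"rx":0,"ry":0,"rz":0},{"claw":5,"dx":0,"dy":0,"dz":0,"rx":0,"ry":0,"rz":0},{"claw":5,"dx":0,"dy":0,"dz":0,"rx":0,"ry":0,"rz":0},{"claw":5,"dx":0,"dy":0,"dz":0,"rx":0,"ry":0,"rz":0},{"claw":5,"dx":0,"dy":0,"dz":0,"rx":0,"ry":0,"rz":0},{"claw":5,"dx":-5,"dy":0,"dz":-0.1,"rx":0,"ry":0,"rz":0},{"claw":5,"dx":-10,"dy":0,"dz":-0.2,"rx":0,"ry":0,"rz":0},{"claw":5,"dx":-10,"dy":0,"dz":-0.2,"rx":0,"ry":0,"rz":0},{"claw":5,"dx":-10,"dy":0,"dz":-0.2,"rx":0,"ry":0,"rz":0}]'
python3 d.py -50 36.5 46 1
```

```text
time: 13.6
tool_pos: [627.2, 103.8, 28.4]
tcp_rot: [3.14, -0.024, -0.048]
contact_force: [1.4, -0.4, 0.7]
grip_width: 12.0
t 13.6 grasp in tester [-5.3 36.6 47.2] F(tester) [ 1.4 -0.3  0.7] w 12.0
turn [ 0.002 -0.007 -0.   ] step now-axes [-44.8   0.1   0.1] step target-axes [-44.8   0.1   0.4]
```

```bash

python3 -m handwheel '[{"claw":5,"dx":-10,"dy":0,"dz":-0.2,"rx":0,"ry":0,"rz":0},{"claw":5,"dx":-10,"dy":0,"dz":-0.2,"rx":0,"ry":0,"rz":0},{"claw":5,"dx":-10,"dy":0,"dz":-0.2,"rx":0,"ry":0,"rz":0},{"claw":5,"dx":-7,"dy":0,"dz":-0.1,"rx":0,"ry":0,"rz":0},{"claw":5,"dx":-4,"dy":0,"dz":0,"rx":0,"ry":0,"rz":0},{"claw":5,"dx":-2,"dy":0,"dz":0,"rx":0,"ry":0,"rz":0},{"claw":5,"dx":0,"dy":0,"dz":0,"rx":0,"ry":0,"rz":0}]'
python3 d.py -50 36.5 46 1
python3 -c "
from h import *
c=bot.capture('side')
for b in boards(c): print(*b)"
```

```text
time: 14.3
tool_pos: [584.6, 105.9, 28.3]
tcp_rot: [3.14, -0.023, -0.048]
contact_force: [1.2, -0.1, 4.6]
grip_width: 11.9
t 14.3 grasp in tester [-48.   36.7  47.1] F(tester) [ 1.2 -0.1  4.6] w 11.9
turn [ 0.002 -0.006 -0.   ] step now-axes [-2.1  0.1  1.1] step target-axes [-2.1  0.1  1.1]
[313. 254.] [665.2  28.6] [61.7 59.6] 86.41
[269. 251.] [579.4  31.6] [61.  61.8] 87.21
```

```bash

python3 -m handwheel '[{"claw":5,"dx":-1,"dy":0,"dz":0,"rx":0,"ry":0,"rz":0},{"claw":5,"dx":-1,"dy":0,"dz":0,"rx":0,"ry":0,"rz":0},{"claw":5,"dx":0,"dy":0,"dz":0,"rx":0,"ry":0,"rz":0}]'
python3 d.py -50 36.5 46 1
python3 -c "
from h import *
c=bot.capture('side'); cv2.imwrite('pics/b2.png',cv2.resize(c['frame'][150:275,240:390],None,fx=4,fy=4)[:,:,::-1])"
```

```text
time: 14.65
tool_pos: [583.2, 106.0, 28.3]
tcp_rot: [3.14, -0.025, -0.048]
contact_force: [3.0, -0.7, 5.7]
grip_width: 11.7
t 14.65 grasp in tester [-49.4  36.7  47.1] F(tester) [ 3.1 -0.6  5.7] w 11.7
turn [ 0.002 -0.007 -0.   ] step now-axes [-0.8  0.2  1.1] step target-axes [-0.8  0.2  1.1]
```

View pics/b2.png

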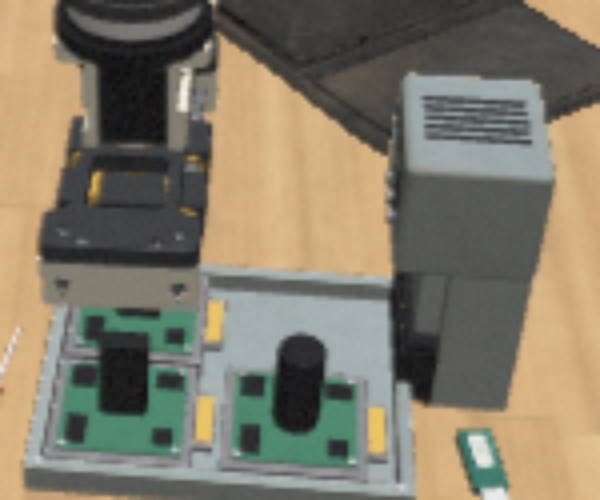

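Carrier B is now seated in near left (tongue at crop 213,320), and far left is empty. I release, lift and go to the round carrier.

```bash

python3 -m handwheel '[{"claw":50,"dx":1,"dy":0,"dz":0,"rx":0,"ry":0,"rz":0},{"claw":50,"dx":0,"dy":0,"dz":0,"rx":0,"ry":0,"rz":0},{"claw":50,"dx":0,"dy":0,"dz":0,"rx":0,"ry":0,"rz":0},{"claw":50,"dx":0,"dy":0,"dz":-25,"rx":0,"ry":0,"rz":0},{"claw":50,"dx":0,"dy":0,"dz":-35,"rx":0,"ry":0,"rz":0},{"claw":50,"dx":15,"dy":25,"dz":-25,"rx":0,"ry":0,"rz":0},{"claw":50,"dx":20,"dy":24,"dz":0,"rx":0,"ry":0.1,"rz":0},{"claw":50,"dx":20,"dy":24,"dz":0,"rx":0,"ry":0.1,"rz":0},{"claw":50,"dx":0,"dy":0,"dz":0,"rx":0,"ry":0.1,"rz":0},{"claw":50,"dx":0,"dy":0,"dz":0,"rx":0,"ry":0.11,"rz":0}]'
python3 d.py 35.5 -36.5 48 25
python3 -c "
from h import *
c=bot.capture('side')
for b in boards(c): print(*b)"
```

```text
time: 15.7
tool_pos: [632.8, 29.6, 116.4]
tcp_rot: [3.139, -0.437, -0.049]
contact_force: [0.1, 0.4, -0.7]
grip_width: 49.7
t 15.7 grasp in tester [ -3.7 -37.2 133.4] F(tester) [ 0.   0.4 -0.7] w 49.7
turn [ 0.003 -0.    -0.001] step now-axes [-0.6 -0.9 94. ] step target-axes [-0.6 -0.7 94. ]
[313. 253.] [665.8  28.7] [61.9 61.9] 86.76
[270. 252.] [579.4  31.6] [61.  61.8] 87.2
```

```bash

python3 -m handwheel '[{"claw":50,"dx":0,"dy":-0.7,"dz":24,"rx":0,"ry":0,"rz":0},{"claw":50,"dx":0,"dy":0,"dz":25,"rx":0,"ry":0,"rz":0},{"claw":50,"dx":0,"dy":0,"dz":25,"rx":0,"ry":0,"rz":0},{"claw":50,"dx":0,"dy":0,"dz":18,"rx":0,"ry":0,"rz":0},{"claw":50,"dx":0,"dy":0,"dz":0,"rx":0,"ry":0,"rz":0},{"claw":50,"dx":0,"dy":0,"dz":0,"rx":0,"ry":0,"rz":0}]'
python3 d.py 35.5 -36.5 48 25
```

```text
time: 16.35
tool_pos: [670.7, 29.5, 32.2]
tcp_rot: [3.14, -0.43, -0.047]
contact_force: [-0.2, 0.3, 0.6]
grip_width: 50.1
t 16.35 grasp in tester [ 34.3 -35.5  49.3] F(tester) [-0.2  0.3  0.6] w 50.1
turn [0.002 0.006 0.001] step now-axes [0.6 1.  1.7] step target-axes [0.6 1.  1.7]
```

```bash

python3 -m handwheel '[{"claw":15,"dx":0.6,"dy":0.5,"dz":1,"rx":0,"ry":0,"rz":0},{"claw":15,"dx":0,"dy":0,"dz":0,"rx":0,"ry":0,"rz":0},{"claw":15,"dx":0,"dy":0,"dz":0,"rx":0,"ry":0,"rz":0},{"claw":15,"dx":0,"dy":0,"dz":0,"rx":0,"ry":0,"rz":0},{"claw":15,"dx":0,"dy":0,"dz":0,"rx":0,"ry":0,"rz":0},{"claw":15,"dx":0,"dy":0,"dz":0,"rx":0,"ry":0,"rz":0}]'
python3 d.py 36 37 48 25
```

```text
time: 16.95
tool_pos: [672.2, 28.7, 32.7]
tcp_rot: [3.139, -0.433, -0.047]
contact_force: [-3.4, -0.7, 5.4]
grip_width: 23.3
t 16.95 grasp in tester [ 35.7 -36.2  49.8] F(tester) [-3.3 -0.9  5.4] w 23.3
turn [0.002 0.003 0.001] step now-axes [ -0.4 -73.2   1.6] step target-axes [ -0.5 -73.2   1.7]
```

```bash

python3 -m handwheel '[{"claw":15,"dx":0.5,"dy":-4,"dz":0.2,"rx":0,"ry":0,"rz":0},{"claw":15,"dx":0,"dy":-9,"dz":0,"rx":0,"ry":0,"rz":0},{"claw":15,"dx":0,"dy":-9,"dz":0,"rx":0,"ry":0,"rz":0},{"claw":15,"dx":0,"dy":-9,"dz":0,"rx":0,"ry":0,"rz":0},{"claw":15,"dx":0,"dy":-9,"dz":0,"rx":0,"ry":0,"rz":0},{"claw":15,"dx":0,"dy":-9,"dz":0,"rx":0,"ry":0,"rz":0},{"claw":15,"dx":0,"dy":-9,"dz":0,"rx":0,"ry":0,"rz":0},{"claw":15,"dx":0,"dy":-9,"dz":0,"rx":0,"ry":0,"rz":0},{"claw":15,"dx":0,"dy":-5,"dz":0,"rx":0,"ry":0,"rz":0},{"claw":15,"dx":0,"dy":0,"dz":0,"rx":0,"ry":0,"rz":0}]'
python3 d.py 36 37 48 25
python3 -c "
from h import *
o=bot.get_obs();print([round(float(v),3) for v in o['joint_positions']])
c=bot.capture('side'); cv2.imwrite('pics/r1.png',cv2.resize(c['frame'][150:275,240:390],None,fx=4,fy=4)[:,:,::-1])"
```

```text
time: 17.95
tool_pos: [676.9, 101.6, 32.7]
tcp_rot: [3.14, -0.435, -0.047]
contact_force: [0.5, 2.7, 4.9]
grip_width: 23.0
t 17.95 grasp in tester [37.  36.8 49.8] F(tester) [0.4 2.7 4.9] w 23.0
turn [0.001 0.002 0.001] step now-axes [-1.6 -0.2  1.2] step target-axes [-1.6 -0.2  1.2]
[0.058, 0.664, 1.689, -0.13, 0.359, 1.788]
```

View pics/r1.png

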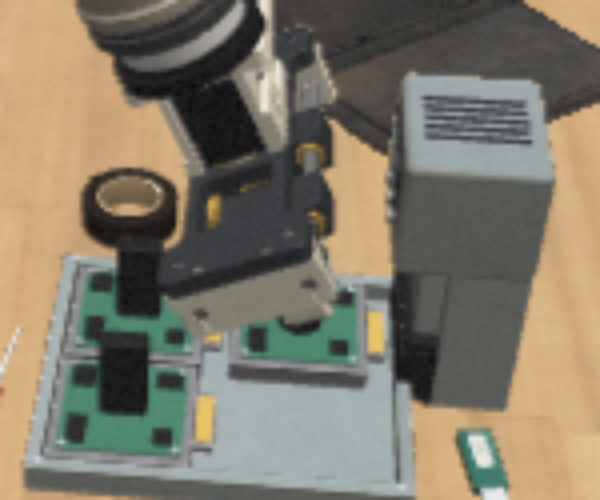

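The round carrier is in far left and square, with its tongue at crop (375,333) in front of the slot. Now I push in gently.

```bash

python3 -m handwheel '[{"claw":15,"dx":1.8,"dy":0,"dz":0.85,"rx":0,"ry":0,"rz":0},{"claw":15,"dx":1.8,"dy":0,"dz":0.85,"rx":0,"ry":0,"rz":0},{"claw":15,"dx":1.8,"dy":0,"dz":0.85,"rx":0,"ry":0,"rz":0},{"claw":15,"dx":1.8,"dy":0,"dz":0.85,"rx":0,"ry":0,"rz":0},{"claw":15,"dx":0,"dy":0,"dz":0,"rx":0,"ry":0,"rz":0}]'
python3 d.py 50 37 49.8 25
```

```text
time: 18.5
tool_pos: [683.6, 100.7, 32.7]
tcp_rot: [3.14, -0.432, -0.047]
contact_force: [-7.0, 1.2, 12.0]
grip_width: 23.6
t 18.5 grasp in tester [43.7 36.2 49.7] F(tester) [-7.1  0.9 12. ] w 23.6
turn [0.001 0.004 0.001] step now-axes [ 5.8 -0.8  2.6] step target-axes [ 5.8 -0.8  2.6]
```

```bash

python3 -m handwheel '[{"claw":15,"dx":1.3,"dy":-0.5,"dz":0.1,"rx":0,"ry":0,"rz":0},{"claw":15,"dx":1.3,"dy":0,"dz":0.4,"rx":0,"ry":0,"rz":0},{"claw":15,"dx":0,"dy":0,"dz":0,"rx":0,"ry":0,"rz":0}]'
python3 d.py 50 37 49.8 25
python3 -c "
from h import *
c=bot.capture('side')
for b in boards(c): print(*b)"
```

```text
time: 18.8
tool_pos: [685.9, 100.8, 32.7]
tcp_rot: [3.14, -0.431, -0.047]
contact_force: [-5.4, -0.4, 8.3]
grip_width: 23.7
t 18.8 grasp in tester [46.1 36.5 49.8] F(tester) [-5.4 -0.6  8.3] w 23.7
turn [0.002 0.005 0.001] step now-axes [ 3.7 -0.5  1.6] step target-axes [ 3.7 -0.5  1.6]
[271. 251.] [579.6  31.3] [60.9 61.5] 87.9
```

```bash

python3 -m handwheel '[{"claw":15,"dx":1,"dy":0,"dz":0.4,"rx":0,"ry":0,"rz":0},{"claw":15,"dx":1,"dy":0,"dz":0.4,"rx":0,"ry":0,"rz":0},{"claw":15,"dx":1,"dy":0,"dz":0.4,"rx":0,"ry":0,"rz":0},{"claw":15,"dx":0,"dy":0,"dz":0,"rx":0,"ry":0,"rz":0}]'
python3 d.py 51 37 49.8 25
python3 -m handwheel '[{"claw":15,"dx":1,"dy":0,"dz":0.4,"rx":0,"ry":0,"rz":0},{"claw":15,"dx":1,"dy":0,"dz":0.4,"rx":0,"ry":0,"rz":0},{"claw":15,"dx":0,"dy":0,"dz":0,"rx":0,"ry":0,"rz":0}]'
python3 d.py 51 37 49.8 25
```

```text
time: 19.25
tool_pos: [688.2, 100.7, 32.7]
tcp_rot: [3.139, -0.43, -0.047]
contact_force: [-10.6, 0.5, 11.8]
grip_width: 23.3
t 19.25 grasp in tester [48.4 36.5 49.8] F(tester) [-10.6  -0.   11.8] w 23.3
turn [0.002 0.007 0.001] step now-axes [ 2.5 -0.5  1.1] step target-axes [ 2.5 -0.5  1.1]
time: 19.55
tool_pos: [690.4, 100.6, 32.8]
tcp_rot: [3.139, -0.43, -0.047]
contact_force: [-9.3, 0.3, 10.8]
grip_width: 23.7
t 19.55 grasp in tester [50.6 36.5 49.9] F(tester) [-9.3 -0.2 10.8] w 23.7
turn [0.002 0.007 0.001] step now-axes [ 0.5 -0.5  0.2] step target-axes [ 0.5 -0.5  0.2]
```

```bash

for i in 1 ; do python3 -m handwheel '[{"claw":15,"dx":1,"dy":0,"dz":0.4,"rx":0,"ry":0,"rz":0},{"claw":15,"dx":0,"dy":0,"dz":0,"rx":0,"ry":0,"rz":0}]' >/dev/null; python3 d.py; done
python3 -m handwheel '[{"claw":15,"dx":1,"dy":0,"dz":0.4,"rx":0,"ry":0,"rz":0},{"claw":15,"dx":0,"dy":0,"dz":0,"rx":0,"ry":0,"rz":0}]' >/dev/null; python3 d.py
```

```text
t 19.75 grasp in tester [51.3 36.5 49.9] F(tester) [-12.2  -0.5  13. ] w 23.5
t 19.95 grasp in tester [51.4 36.5 49.9] F(tester) [-16.8  -0.5  18.4] w 23.4
```

```bash

python3 -m handwheel '[{"claw":15,"dx":1.2,"dy":0,"dz":0.4,"rx":0,"ry":0,"rz":0},{"claw":15,"dx":0,"dy":0,"dz":0,"rx":0,"ry":0,"rz":0},{"claw":15,"dx":0,"dy":0,"dz":0,"rx":0,"ry":0,"rz":0}]' >/dev/null; python3 d.py
python3 -m handwheel '[{"claw":50,"dx":-1,"dy":0,"dz":-0.4,"rx":0,"ry":0,"rz":0},{"claw":50,"dx":0,"dy":0,"dz":0,"rx":0,"ry":0,"rz":0},{"claw":50,"dx":0,"dy":0,"dz":0,"rx":0,"ry":0,"rz":0},{"claw":50,"dx":0,"dy":0,"dz":0,"rx":0,"ry":0,"rz":0},{"claw":50,"dx":0,"dy":0,"dz":-20,"rx":0,"ry":0,"rz":0},{"claw":50,"dx":0,"dy":0,"dz":-35,"rx":0,"ry":0,"rz":0},{"claw":50,"dx":0,"dy":0,"dz":-40,"rx":0,"ry":0,"rz":0},{"claw":50,"dx":-25,"dy":0,"dz":-30,"rx":0,"ry":-0.12,"rz":0},{"claw":50,"dx":-40,"dy":0,"dz":-20,"rx":0,"ry":-0.12,"rz":0},{"claw":50,"dx":-40,"dy":0,"dz":-10,"rx":0,"ry":-0.12,"rz":0}]'
python3 -m handwheel '[{"claw":50,"dx":-40,"dy":0,"dz":-10,"rx":0,"ry":0,"rz":0},{"claw":50,"dx":-40,"dy":0,"dz":0,"rx":0,"ry":0,"rz":0},{"claw":50,"dx":0,"dy":0,"dz":0,"rx":0,"ry":0,"rz":0}]'
python3 - <<'E'
from h import *
c=bot.capture("top"); d=bot.capture("side")
for n,k in(("top",c),("side",d)):
    for b in boards(k): print(n,*b)
a=cv2.resize(c["frame"][110:235,220:345],(400,400)); b=cv2.resize(d["frame"][160:285,235:360],(400,400))
cv2.imwrite("pics/fin.png",np.hstack([a,b])[:,:,::-1])
E
```

```text
t 20.25 grasp in tester [51.6 36.6 50. ] F(tester) [-22.5  -1.   22.6] w 23.4
time: 21.25
tool_pos: [533.0, 108.5, 146.7]
tcp_rot: [3.14, -0.071, -0.048]
contact_force: [1.3, -0.6, -0.5]
grip_width: 50.2
time: 21.55
tool_pos: [448.0, 112.3, 147.9]
tcp_rot: [3.139, -0.066, -0.047]
contact_force: [1.5, -0.4, -0.3]
grip_width: 50.3
top [305. 207.] [578.5  30. ] [56.8 59. ] 89.25
top [265. 204.] [582.9 104. ] [58.5 59. ] 89.37
top [267. 151.] [682.8  99.6] [59.1 58.7] 89.34
side [270. 252.] [579.7  31.6] [61.  61.1] 87.2
side [321. 231.] [684.7 100.6] [61.1 60.8] 87.49
```

View pics/fin.png

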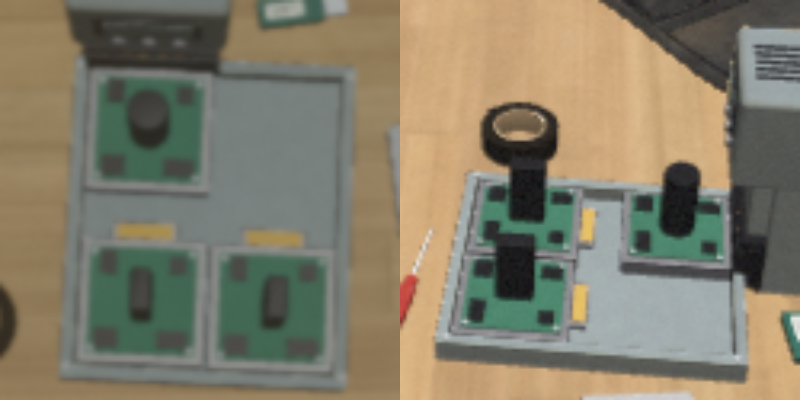

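The round carrier's board is at (682.8, 99.6), the same place the plugged board B was at the start. Its tongue is hidden in the slot. Both bar carriers lie flat in the near row, and the arm is clear.

```bash
python3 -c "
from plant import bot
print(bot.close_job())"
```

```text
the job is handed in; nothing more can be done
None
```

The round-knob carrier is plugged into the connector, and I handed the job in at about 21.6 s of the 61 s allowed. No verdict is reported.

**Moves:** I slid bar A from near left to near right. I drew bar B out of the connector and back to near left, regripping upright on the way. Then I slid the round carrier across to far left and pushed it in until it stopped.

**Checks that passed:**
- **Hard stop:** the tool stalled at tester x of about 51.5 mm while the push force rose from about 9 to 22 N.
- **Plugged position:** in the top view the round carrier's board centre came out at (682.8, 99.6), the same as the plugged carrier B's at the start. Its angle matched as well.
- **Other carriers:** the last image shows bars A and B flat in the near row and the gripper clear. The bystanders in the crops (tape, case edge, memory stick, driver tip) look unmoved, but I did not measure them.

**What disagreed:**
- **Lean:** the 30° lean I first planned ran joint 5 into its lower limit, so I worked upright in the near row and at 25° in the far row.
- **Tester position:** my first estimate was about 1.4 mm off in y, judged by contact with the right wall, and I corrected it. The side and top views still differ by about 1 to 2 mm.

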